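# Count two beads into the trough

### The arm

A 7-joint arm with a two-finger parallel gripper is mounted at the origin on a cart in front of the work surface, level with it; the furniture and walls round the work are solid. World frame = base frame: x ahead of the robot, y to its left, z up, the work surface at z = 0. Lengths are in m, angles in degrees, forces in N, time in s.
With the tool pointing down it reaches from about 0.35 to 0.9 m from the base axis. Payload 19.9 kg.
Tool frame: the origin (TCP) lies at the very end of the fingers, on their centre line; the grasp point (between the pads) lies 19 mm behind it (r.grip_depth is the distance from the TCP to the grasp point, in m); z points along the fingers, y is the line along which they close (so a half turn about z gives the same grasp; the last joint's range is limited). The gripper opens to 85 mm and grips with 20 to 120 N. Pads are 22 mm wide; open, the fingers measure 114 mm over their backs; the gripper's body (76 mm by 85 mm) begins 54 mm behind the grasp point. The pads swing forward as they close: fully open they stand 13 mm farther back than shut.
Start: joints at [-73.94, 23.915, -0.59, 92.452, 0.269, 63.638, -3.037], TCP at [0.198, 0.593, 0.231] pointing down, gripper open.
Joint ranges: [-161.28, 161.28], [-22.2, 115.67], [-73.04, 71.86], [3.21, 147.25], [-68.34, 248.33], [10.77, 114.83], [-161.83, 161.83]. Speed limits (degrees/s): [108.29, 108.29, 136.94, 136.94, 172.46, 172.46, 172.46].

### API

Orientations are given as [roll, pitch, yaw] about the fixed x, y, z axes, in that order (R = Rz(yaw) Ry(pitch) Rx(roll)).
In Python, from cell import r gives the robot as it stands.
- The arm moves only by the tool step_arm, never from a script. Its arguments are lists of equal length, an entry for each row: "delta_pos": the shift along the world's x, y, z in cm, a list of three; "roll": the turn about the world's z in rad. In form: {"delta_pos": [[tx, ty, tz], ...], "roll": [roll, ...]}. A call has 1 to 10 rows; each row is the pose to reach, as a shift and turn from the pose commanded when the call began; what a row does not reach only later rows make up. A row lasts 1/8 s, in which the tool goes at most 62.5 mm and 10.7 degrees, less where a joint would pass 70% of its speed; a pose out of reach is approached as far as the arm can. A call with a gripper value outside its range is refused whole. "grip" is the finger opening in cm, from 0 to 8.54, set as the call begins (left out, the last holds). The fingers move at their own pace and stop on an object; "grip_force" is the grip in N (left out, the last holds). Time passes only in rows, so rows that repeat a pose let the fingers close. It gives the time, the measured TCP pose, the force, the opening and the grip force at its end, in the units of the state.
- r.state(): the state, without advancing time (a new reading comes with each control period).
- r.camera(name): name is "scene" or "side" or "wrist"; returns a dict with "image" (384x512x3 uint8, red, green, blue), "z_map" (384x512 float32, m along the optical axis (not along the pixel's ray), 0 where there is no reading), "mtx" (3x3 intrinsics, pixels), "k1" (the pictures are not rectified: a ray, as slopes to the right and down, at radius r is drawn at 1 + k1 r^2 times it, then the intrinsics apply), "rvec" (rotation vector, rad) and "tvec" (3), from world to camera coordinates, as OpenCV has them. Camera axes: x right, y down, z forward; pixel columns grow to the right and rows downward; lengths in m; the calibration is good to about 2 mm. A picture is of the moment at which its call begins.
- r.finish_job(): hands the job in; it is judged then, once.
The state is a dict: "time": time; "joint_positions": joint angles; "joint_velocities": joint speeds; "joint_efforts": joint torques, N m; "ee_pos": TCP position; "eef_rot": TCP orientation; "ft_force": force on the tool from outside, world axes, zero at the start; "ft_torque": the same for the moment, N m; "gripper_width": finger opening in m; "grip_force": force on a finger pad.
Only numpy, scipy, OpenCV 4.12 (cv2) and the standard library are available. Lean on these libraries where they do the work, as an engineer would, in place of code of your own. Each camera call takes 0.05 s, during which the arm holds its last target. There are 200 camera calls.

### The job

Sweep the two dark wooden beads across the deck of the aluminium counting tray into its trough, pushing them and not picking them up, and leave the pink stone slice where it lies on the deck. Then shut the trough's hinged lid over the beads.

Things in the scene. Friction and masses are not known exactly. Their poses are not given: they have to be found in the camera images.
- counting_tray: aluminium tray, fixed, 190 (its x) x 182 mm (its y). Origin on the bench under the middle of the edge between deck (y<0) and trough (y>0); z up. Deck: flat, top 30 mm above the bench, y -124 to 0 mm, 6 mm rim at the back end (outer 4 mm), no rim at the trough. End walls at x = +-91 to 95 mm, 40 mm high. Pieces start on the deck in lanes x = about -56, 0, 56 mm, any order, y -40 to -12 mm
- trough (a point): centre of the trough's floor, 6 mm above the bench, at tray x = 0, y = 27 mm; axes as the tray's. The trough runs the tray's length along x and is 54 mm wide (tray y 0 to 54 mm); the deck drops off square into it, 24 mm deep; its outer wall (y 54 to 58 mm) is 40 mm high
- tray_lid (a joint): lid angle: 0 shut, 1.9 rad fully open at its stop; starts at 1.75 to 1.9, standing up, leaning outwards from the trough. Hinged along tray x on the trough's outer wall, at tray y = 56, z = 40 mm. Easy hinge, lid 60 g: pushed from outside towards the deck past upright, below about 0.9 rad, it falls shut in about a second
- lid_edge (a point): middle of the lid's free edge (a 6 mm roll), 60 mm from the hinge. The lid is an aluminium plate 184 mm long (tray x), 60 mm wide, 3 mm thick. Fully open this point is at about tray y = 75, z = 97 mm; shut, at y = -4, z = 42 mm, the lid lying flat over the trough
- bead_1: a carved dark brown wooden spindle bead, 34 x 15 x 14 mm, long along its own x, lying on the tray's deck not rolling, tipping over as it drops into the trough; 13 g; origin at the centre of its underside. It starts with its long axis within about 35 degrees of the tray's x axis
- bead_2: the other, like bead_1: a carved dark brown wooden spindle bead, 34 x 15 x 14 mm, long along its own x, lying on the tray's deck not rolling, tipping over as it drops into the trough; 13 g; origin at the centre of its underside. It starts with its long axis within about 35 degrees of the tray's x axis
- stone: polished pink stone slice, 16 x 23 x 8 mm, lying flat on the deck beside the beads; origin at the centre of its underside; to be left where it lies

How it is judged:
By the outcome, as a careful person would: the job done as asked, in the order asked, and still so for the second after the job is handed in, with the robot touching nothing.
It also fails if it takes over 48 s, if anything falls off the work surface, if the arm or the gripper's body presses on something with over 40 N, if the wrist force passes 120 N, or if a joint passes its speed limit or range.

## Working session

There is one attempt and no reset: what is moved stays moved. The work goes in short steps, Python scripts to look and compute and a tool call to move; the robot and the scene stay as the last step left them, time stands still between calls to the robot, and variables do not carry over. Pictures are saved under pics/ and viewed, at most 10 in all, crops included, and the job is handed in when it is done.

Besides the shell and the picture viewer there is one more tool, called after ">>>" by a JSON object that holds its "op" and its "data", one argument or row to a line. step_arm: Moves the arm, as the interface text tells. Its arguments: {"type":"object","properties":{"delta_pos":{"type":"array","items":{"type":"array","items":{"type":"number"}}},"roll":{"type":"array","items":{"type":"number"}},"grip":{"type":"number"},"grip_force":{"type":"number"}},"required":["delta_pos","roll"]}

```bash
mkdir -p pics
cat > h.py <<'E'
import numpy as np,cv2
from cell import r
def shot(n,f):
    c=r.camera(n); cv2.imwrite('pics/'+f,c['image'][:,:,::-1]); np.savez('pics/'+f+'.npz',**c); return c
def load(f): return dict(np.load('pics/'+f+'.npz'))
def cloud(c):
    h,w=c['z_map'].shape; K=c['mtx']; u,v=np.meshgrid(np.arange(w),np.arange(h))
    dx=(u-K[0,2])/K[0,0]; dy=(v-K[1,2])/K[1,1]; x,y=dx.copy(),dy.copy()
    for _ in range(10):
        s=1+c['k1']*(x*x+y*y); x,y=dx/s,dy/s
    z=c['z_map']; P=np.stack([x*z,y*z,z],-1)
    R=cv2.Rodrigues(c['rvec'])[0]; W=(P-c['tvec'].ravel())@R
    W[z==0]=np.nan; return W
E
python3 - <<'E'
from h import *
a=shot('scene','a.png');b=shot('side','b.png');
cv2.imwrite('pics/ab.png',cv2.resize(np.hstack([a['image'],b['image']])[:,:,::-1],(800,300)))
for c in(a,b):
    R=cv2.Rodrigues(c['rvec'])[0]; print(-R.T@c['tvec'].ravel())
s=r.state();print(s['time'],s['ee_pos'],s['eef_rot'],s['ft_force'])
E
```

```text
[-0.00428874 -0.41428128  0.49259535]
[ 0.28768451 -0.53329421  0.61381791]
0.1 [0.19758678 0.59259384 0.23071425] [-1.79934529e+02  5.12243680e-03  1.61562965e+02] [-0.45343656 -0.17870962 -0.69353078]
```

View pics/a.png

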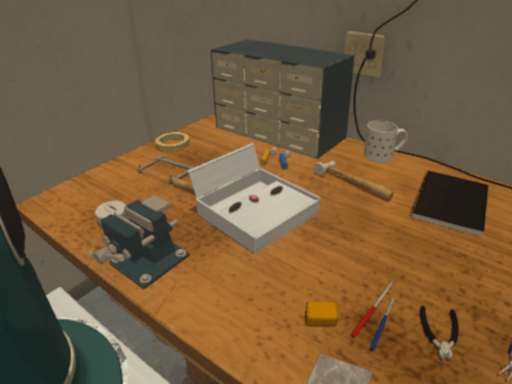

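View pics/b.png

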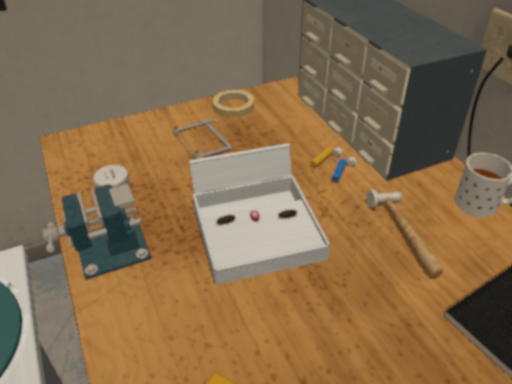

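Scene/side views: the tray's trough and lid lie on the far side. In the side picture the beads are at about (226,220) and (287,214), with the stone between them at (255,216).

```bash
cat > loc.py <<'E'
from h import *
from scipy import ndimage as nd
def locate(c,guess=None):
    W=cloud(c); im=c['image'].astype(int); sp=im.max(2)-im.min(2)
    return W,im,sp
if __name__=='__main__':
  for f,px in(('a.png',(255,199)),('b.png',(255,216))):
    c=load(f);W,im,sp=locate(c)
    p0=W[px[1],px[0]];print(f,'stone px',p0,im[px[1],px[0]])
    near=(np.hypot(W[...,0]-p0[0],W[...,1]-p0[1])<.16)
    m=near&(sp<35)&(W[...,2]>.02)&(W[...,2]<.044)
    l,n=nd.label(m); k=np.argmax(np.bincount(l.ravel())[1:])+1; m=l==k
    rect=cv2.minAreaRect((W[m][:,:2]*1000).astype(np.float32)); print(rect,m.sum()); print(cv2.boxPoints(rect).round(1).tolist())
    d=m&(abs(W[...,2]-np.median(W[m][:,2]))<.004);print('deck z',np.median(W[d][:,2]))
    lid=near&(W[...,2]>.05)&(sp<40)
    L=W[lid]; print('lid',L.min(0),L.max(0),lid.sum())
    obj=near&(W[...,2]>.03)&(W[...,2]<.055)&((im.max(2)<90)|(sp>45))
    l,n=nd.label(obj)
    for i in range(1,n+1):
        q=l==i
        if q.sum()>15:
            X=W[q]; r_=cv2.minAreaRect((X[:,:2]*1000).astype(np.float32)); v,u=np.nonzero(q)
            print('obj',q.sum(),u.mean().round(),v.mean().round(),X.mean(0).round(4),X[:,2].max().round(4),im[q].mean(0).round(),r_)
E
python3 loc.py
```

```text
a.png stone px [0.5303497  0.01352162 0.03786785] [124  62  65]
((535.0656127929688, 11.01483154296875), (185.66038513183594, 191.1997528076172), 81.5483627319336) 4468
[[426.8999938964844, -66.80000305175781], [616.0, -94.9000015258789], [643.2999877929688, 88.80000305175781], [454.1000061035156, 116.9000015258789]]
deck z 0.029843062872847624
lid [0.45873924 0.08863702 0.05002151] [0.64030182 0.13515058 0.09893038] 1570
obj 49 276.0 190.0 [ 0.5831 -0.0035  0.0392] 0.0443 [67. 56. 45.] ((584.5237426757812, -3.3413281440734863), (8.461776733398438, 29.505311965942383), 79.83846282958984)
obj 34 254.0 198.0 [0.5342 0.0203 0.0366] 0.0386 [149.  86.  86.] ((535.4672241210938, 19.14798355102539), (19.10565757751465, 13.472787857055664), 83.85087585449219)
obj 53 235.0 207.0 [0.4819 0.0274 0.0397] 0.044 [66. 55. 44.] ((483.5481262207031, 27.216516494750977), (6.814920425415039, 27.992473602294922), 77.98416137695312)
b.png stone px [0.53271712 0.01569367 0.03845801] [173 100 105]
((534.1285400390625, 11.784034729003906), (187.09132385253906, 188.62318420410156), 81.60420989990234) 7757
[[427.20001220703125, -67.0], [613.7999877929688, -94.5], [641.0999755859375, 90.5999984741211], [454.5, 118.0999984741211]]
deck z 0.029843837397586895
lid [0.458969   0.08952145 0.05004673] [0.64060748 0.13542504 0.10113384] 2724
obj 59 255.0 215.0 [0.5333 0.0191 0.038 ] 0.0402 [162.  99. 102.] ((533.5910034179688, 19.701522827148438), (18.215879440307617, 12.001843452453613), 65.98783874511719)
obj 85 287.0 214.0 [ 0.5846 -0.0034  0.0393] 0.0455 [62. 49. 38.] ((584.5588989257812, -3.514925003051758), (6.130887031555176, 28.825632095336914), 79.2677001953125)
obj 89 225.0 220.0 [0.4833 0.0277 0.0395] 0.0445 [62. 48. 38.] ((483.66436767578125, 27.616859436035156), (7.504763126373291, 27.807771682739258), 86.87100982666016)
```

Run:
```python
from h import *
for f in('a.png','b.png'):
    W=cloud(load(f)).reshape(-1,3);W=W[~np.isnan(W[:,0])]
    a=np.array([.198,.593]);b=np.array([.479,-.001]);d=(b-a)/np.linalg.norm(b-a)
    t=(W[:,:2]-a)@d; s=(W[:,:2]-a)@np.array([-d[1],d[0]])
    for k in np.arange(0,.7,.1):
        print(f,k.round(1),[ (float(W[q,2].max().round(3)) if (q:=(t>k)&(t<k+.1)&(s>=e)&(s<e+.08)).any() else None) for e in(-.16,-.08,0,.08)])
```

```text
a.png 0.0 [None, -0.001, None, None]
a.png 0.1 [None, 0.002, 0.002, 0.002]
a.png 0.2 [0.002, 0.002, 0.002, 0.001]
a.png 0.3 [0.002, 0.03, 0.028, 0.01]
a.png 0.4 [0.112, 0.025, 0.002, 0.024]
a.png 0.5 [0.113, 0.112, 0.099, 0.099]
a.png 0.6 [0.003, 0.042, 0.045, 0.098]
b.png 0.0 [-0.91, 0.001, None, None]
b.png 0.1 [None, 0.002, 0.002, 0.002]
b.png 0.2 [0.003, 0.003, 0.003, 0.003]
b.png 0.3 [0.003, 0.032, 0.03, 0.01]
b.png 0.4 [0.113, 0.025, 0.004, 0.026]
b.png 0.5 [0.114, 0.112, 0.101, 0.101]
b.png 0.6 [0.003, 0.042, 0.045, 0.101]
```

>>> {"op": "step_arm", "data": {
  "delta_pos": [
    [0,0,2]
  ],
  "roll": [0],
  "grip": 0
}}

```text
time: 0.22
ee_pos: [0.1974, 0.5921, 0.2498]
eef_rot: [-179.8, 0.0, 161.6]
ft_force: [0.1, 0.1, 0.5]
gripper_width: 0.0699
grip_force: 0.0
```

>>> {"op": "step_arm", "data": {
  "delta_pos": [
    [2.8,-6,-0.5],
    [5.6,-12,-1],
    [8.5,-18,-1.5],
    [11.3,-24,-2],
    [14.1,-30,-2.5],
    [16.9,-36,-3],
    [19.7,-42,-3.5],
    [22.6,-48,-4],
    [25.4,-54,-4.5],
    [28.2,-59.3,-5]
  ],
  "roll": [-0.14,-0.28,-0.42,-0.56,-0.7,-0.84,-0.98,-1.12,-1.26,-1.396]
}}

```text
time: 1.48
ee_pos: [0.465, 0.0279, 0.204]
eef_rot: [180.0, -0.0, 81.3]
ft_force: [1.5, 1.9, -0.1]
gripper_width: -0.0001
grip_force: 0.0
```

Run:
```python
from h import *
O=np.array([.539,.042]);X=np.array([.989,-.147]);Y=np.array([.147,.989])
for f in('a.png','b.png'):
    W=cloud(load(f)).reshape(-1,3);W=W[~np.isnan(W[:,0])]
    x=(W[:,:2]-O)@X*1e3;y=(W[:,:2]-O)@Y*1e3
    q=(W[:,2]>.06)&(x<-97)&(x>-260)&(abs(y)<140)
    print('vise',np.percentile(x[q],[1,50,99]),np.percentile(y[q],[1,50,99]),W[q,2].max())
    q=(abs(x)<95)&(y>45)&(y<90)&(W[:,2]>.05)
    A=np.polyfit(W[q,2]*1e3,y[q],1);print('lid y(z)',np.polyval(A,[40,70,97]),np.percentile(x[q],[1,99]))
    q=(abs(x)<85)&(y>-128)&(y<-105)
    for lo in range(-128,-104,3):
        k=q&(y>=lo)&(y<lo+3); print(lo,W[k,2].max().round(4) if k.any() else None,end=' ')
    print()
```

```text
vise [-258.21775333 -236.18248704 -193.65469804] [-38.33874981 -14.2187881   37.52819704] 0.11328430420209411
lid y(z) [57.91884938 68.03206861 77.13396591] [-89.94296596  90.65577672]
-128 0.0019 -125 0.0381 -122 0.038 -119 0.0368 -116 0.032 -113 0.0329 -110 0.032 -107 0.0322 
vise [-258.44341234 -227.62662065 -194.46047497] [-38.4419105  -15.15171956  37.05635942] 0.11351192457432999
lid y(z) [58.70292967 68.71179875 77.71978092] [-89.27429161  89.03411197]
-128 0.0023 -125 0.0385 -122 0.0381 -119 0.0365 -116 0.0325 -113 0.0322 -110 0.0317 -107 0.0321
```

>>> {"op": "step_arm", "data": {
  "delta_pos": [
    [0,0,0],
    [0,0,-5],
    [0,0,-10],
    [0,0,-14],
    [0,0,-16],
    [0,0,-16.5],
    [0,0,-16.5]
  ],
  "roll": [0,0,0,0,0,0,0]
}}

```text
time: 2.35
ee_pos: [0.4642, 0.0302, 0.0388]
eef_rot: [-180.0, 0.0, 81.6]
ft_force: [-0.2, -0.4, -0.4]
gripper_width: -0.0001
grip_force: 0.0
```

Run:
```python
from h import *
b=shot('side','c.png');cv2.imwrite('pics/c2.png',cv2.resize(b['image'][130:290,170:350,::-1],None,fx=4,fy=3.7)[:600,:800])
```

```text
(no output)
```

View pics/c2.png

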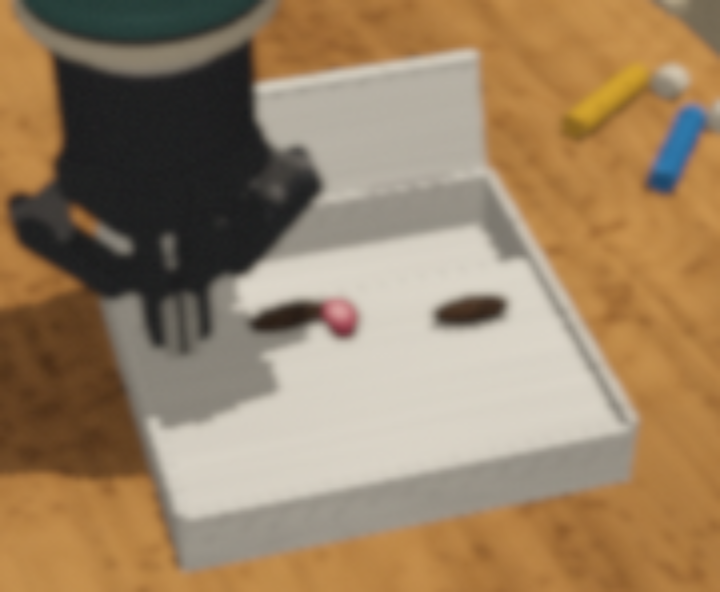

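The last move had fallen short, so the fingers came down at the bead's left end and nudged it right, against the stone (crop (285,317), stone (340,317)). I'll measure how far things moved.

```bash
cat > obj.py <<'E'
from h import *
from scipy import ndimage as nd
O=np.array([.539,.042]);T=np.array([[.989,-.147],[.147,.989]])
def objs(c,zlo=.031):
    W=cloud(c);im=c['image'].astype(int);sp=im.max(2)-im.min(2)
    t=(W[...,:2]-O)@T.T*1e3
    inn=(abs(t[...,0])<88)&(t[...,1]>-115)&(t[...,1]<52)&(W[...,2]<.05)
    for nm,m in(('bead',inn&(im.max(2)<100)&(im[...,0]-im[...,2]>10)),('stone',inn&(im[...,0]-im[...,1]>30))):
        l,n=nd.label(m)
        for i in range(1,n+1):
            q=l==i
            if q.sum()>12:
                X=t[q];cv=np.linalg.eigh(np.cov(X.T))[1][:,1]
                print(nm,q.sum(),'mid',((X.min(0)+X.max(0))/2).round(1),'x',X[:,0].min().round(1),X[:,0].max().round(1),'y',X[:,1].min().round(1),X[:,1].max().round(1),'z',np.median(W[q][:,2]).round(3),'ang',np.degrees(np.arctan(cv[1]/cv[0])).round())
E
python3 - <<'E'
from obj import *
for f in('a.png','b.png','c.png'): print(f);objs(load(f))
objs(r.camera('scene'));s=r.state();print(s['ee_pos'],((s['ee_pos'][:2]-O)@T.T*1e3).round(1))
E
```

```text
a.png
bead 54 mid [ 51.8 -37.6] x 37.0 66.6 y -42.5 -32.8 z 0.039 ang -7.0
bead 61 mid [-53.4 -21. ] x -68.2 -38.5 y -25.9 -16.1 z 0.04 ang -3.0
stone 46 mid [  3.9 -16.5] x -7.9 15.7 y -32.9 -0.1 z 0.036 ang 57.0
b.png
bead 98 mid [ 51.9 -36.6] x 37.3 66.5 y -41.4 -31.8 z 0.04 ang -2.0
bead 97 mid [-53.2 -21.7] x -67.7 -38.6 y -26.0 -17.4 z 0.04 ang 5.0
stone 70 mid [ -2.  -22.8] x -8.7 4.7 y -32.7 -12.8 z 0.038 ang -90.0
c.png
bead 84 mid [ 51.7 -38.7] x 37.3 66.1 y -42.7 -34.7 z 0.04 ang -3.0
bead 97 mid [-25.6 -19.3] x -40.4 -10.8 y -24.8 -13.7 z 0.04 ang 4.0
stone 74 mid [ -0.9 -22.9] x -9.0 7.2 y -33.1 -12.8 z 0.038 ang -89.0
bead 51 mid [ 50.4 -36.7] x 36.5 64.3 y -42.5 -30.9 z 0.039 ang -7.0
bead 71 mid [-22.9 -17. ] x -39.6 -6.1 y -25.4 -8.7 z 0.039 ang -1.0
bead 27 mid [-70.  -20.9] x -80.2 -59.7 y -35.5 -6.3 z 0.044 ang 76.0
stone 45 mid [  3.8 -17.4] x -9.8 17.5 y -32.4 -2.5 z 0.037 ang 53.0
[0.46470258 0.03011685 0.03938197] [-71.7 -22.7]
```

>>> {"op": "step_arm", "data": {
  "delta_pos": [
    [-0.2,-1.4,0],
    [-0.4,-2.8,0],
    [-0.4,-2.8,0],
    [1.6,-3.1,-0.2],
    [3.6,-3.4,-0.5],
    [3.6,-3.4,-0.5],
    [3.6,-3.4,-0.5]
  ],
  "roll": [0,0,0,0,0,0,0]
}}

```text
time: 3.32
ee_pos: [0.4999, -0.0042, 0.0338]
eef_rot: [-180.0, 0.0, 81.6]
ft_force: [-0.1, -0.8, 0.5]
gripper_width: 0.0001
grip_force: 0.0
```

Run:
```python
from obj import *
objs(shot('side','d.png'));s=r.state();print(s['time'],s['ee_pos'],s['eef_rot'],((s['ee_pos'][:2]-O)@T.T*1e3).round(1))
```

```text
bead 82 mid [ 52.3 -38. ] x 38.7 65.8 y -41.7 -34.2 z 0.04 ang -4.0
stone 46 mid [ -2.4 -25.6] x -8.6 3.8 y -32.9 -18.4 z 0.037 ang 77.0
3.375 [ 0.49984965 -0.00409883  0.03389884] [-1.79958473e+02 -1.97984739e-03  8.15782966e+01] [-31.9 -51.3]
```

>>> {"op": "step_arm", "data": {
  "delta_pos": [
    [0.15,1,0],
    [0,1.4,0],
    [-0.05,1.8,0],
    [-0.1,2.2,0],
    [-0.2,2.65,0],
    [-0.2,2.65,0]
  ],
  "roll": [0,0,0,0,0,0]
}}

```text
time: 4.12
ee_pos: [0.4985, 0.0227, 0.034]
eef_rot: [-180.0, -0.0, 81.6]
ft_force: [0.9, -0.2, 0.5]
gripper_width: 0.0001
grip_force: 0.0
```

Run:
```python
from obj import *
print('side');objs(shot('side','e.png'));print('scene');objs(shot('scene','e2.png'));s=r.state();print(s['time'],s['ee_pos'],((s['ee_pos'][:2]-O)@T.T*1e3).round(1),s['ft_force'])
```

```text
side
bead 38 mid [-13.1 -11.3] x -19.6 -6.6 y -19.4 -3.2 z 0.039 ang 40.0
bead 83 mid [ 51.9 -37.7] x 37.6 66.2 y -41.8 -33.6 z 0.04 ang -4.0
stone 67 mid [ -2.3 -22.7] x -9.3 4.7 y -32.0 -13.3 z 0.038 ang -84.0
scene
bead 51 mid [ 51.5 -38.5] x 37.3 65.7 y -44.0 -33.0 z 0.04 ang -7.0
bead 72 mid [-20.7 -25.6] x -45.7 4.4 y -39.1 -12.1 z 0.038 ang 16.0
stone 38 mid [ -1.5 -23.7] x -7.5 4.5 y -33.4 -14.0 z 0.037 ang 85.0
4.225 [0.49853066 0.02220311 0.03395986] [-37.1 -25.5] [ 0.52448441  0.08788626 -0.1985654 ]
```

Run:
```python
from h import *
a=load('e.png')['image'][170:260,190:320];b=load('e2.png')['image'][155:245,190:320]
cv2.imwrite('pics/e3.png',cv2.resize(np.hstack([a,b])[...,::-1],(800,277),interpolation=cv2.INTER_CUBIC))
```

```text
(no output)
```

View pics/e3.png

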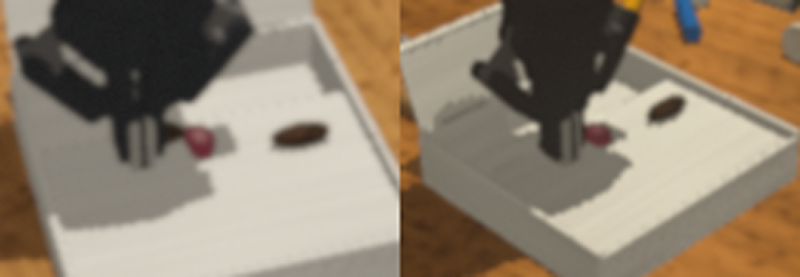

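The bead is ahead of the fingers with its right end just past the stone at crop (172,130), and the stone hasn't moved. I'll push straight on.

>>> {"op": "step_arm", "data": {
  "delta_pos": [
    [0.15,0.6,0],
    [0.25,1.2,0],
    [0.35,1.8,0],
    [0.4,2.4,0],
    [0.45,2.8,0],
    [0.45,2.8,0],
    [0.45,2.8,0]
  ],
  "roll": [0,0,0,0,0,0,0]
}}

```text
time: 5.1
ee_pos: [0.503, 0.0501, 0.0339]
eef_rot: [-180.0, 0.0, 81.6]
ft_force: [-0.6, 0.7, 0.4]
gripper_width: 0.0002
grip_force: 0.0
```

Run:
```python
from obj import *
print('side');objs(shot('side','f.png'));print('scene');objs(shot('scene','f2.png'));s=r.state();print(s['time'],s['ee_pos'],((s['ee_pos'][:2]-O)@T.T*1e3).round(1),s['ft_force'])
a=load('f.png')['image'][170:260,190:320];b=load('f2.png')['image'][155:245,190:320]
cv2.imwrite('pics/f3.png',cv2.resize(np.hstack([a,b])[...,::-1],(800,277),interpolation=cv2.INTER_CUBIC))
```

```text
side
bead 85 mid [ 51.9 -38.1] x 37.5 66.3 y -42.0 -34.3 z 0.04 ang -2.0
stone 69 mid [ -0.3 -22.3] x -8.6 8.0 y -32.2 -12.5 z 0.038 ang 79.0
scene
bead 51 mid [ 51.3 -38. ] x 36.5 66.1 y -43.0 -33.0 z 0.039 ang -6.0
bead 38 mid [-30.4  16.6] x -46.0 -14.8 y -11.0 44.2 z 0.043 ang 65.0
bead 16 mid [ -5.6 -22.8] x -8.4 -2.7 y -30.7 -15.0 z 0.035 ang -82.0
stone 45 mid [  3.3 -19.8] x -8.4 15.1 y -34.0 -5.6 z 0.036 ang 55.0
5.2 [0.50301013 0.05004034 0.03395132] [-36.8   2.7] [ 0.48513304 -0.62605432  1.07010476]
```

View pics/f3.png

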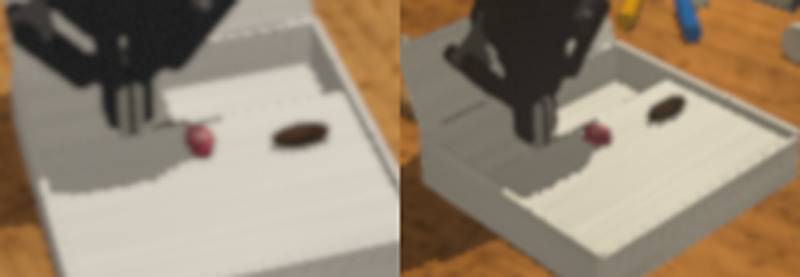

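The first bead is off the deck, and the stone at crop (200,140) is unmoved. Next is the second bead, at (302,134).

>>> {"op": "step_arm", "data": {
  "delta_pos": [
    [0,0,2.5],
    [0,0,5],
    [2,-2.1,5],
    [4,-4.2,5],
    [6,-6.3,5],
    [7.8,-8.1,5],
    [7.8,-8.1,5],
    [7.8,-8.1,5]
  ],
  "roll": [0,0,0,0,0,0,0,0]
}}

```text
time: 6.2
ee_pos: [0.5805, -0.0305, 0.0837]
eef_rot: [-180.0, -0.0, 81.6]
ft_force: [0.6, -0.5, 0.1]
gripper_width: -0.0002
grip_force: 0.0
```

Run:
```python
from obj import *
print('side');objs(shot('side','g.png'));print('scene');objs(shot('scene','g2.png'));s=r.state();print(s['time'],s['ee_pos'],((s['ee_pos'][:2]-O)@T.T*1e3).round(1),s['eef_rot'])
```

```text
side
bead 124 mid [ 54.4 -31.2] x 36.1 72.6 y -42.1 -20.4 z 0.041 ang 2.0
stone 69 mid [ -1.7 -22.8] x -8.4 5.0 y -32.1 -13.5 z 0.038 ang 86.0
scene
bead 80 mid [ 60.8 -29. ] x 37.7 83.8 y -43.5 -14.5 z 0.038 ang 26.0
bead 34 mid [ -1.7 -18.8] x -7.8 4.4 y -33.2 -4.3 z 0.035 ang -81.0
stone 40 mid [ -0.7 -23.9] x -7.8 6.4 y -33.1 -14.7 z 0.037 ang 87.0
6.3 [ 0.58057186 -0.03002315  0.08387728] [ 51.7 -65.1] [-1.79969548e+02 -1.66489844e-02  8.16170317e+01]
```

>>> {"op": "step_arm", "data": {
  "delta_pos": [
    [0,0,-2.5],
    [0,0,-4.5],
    [0,0,-5],
    [0,0,-5],
    [0.1,0.7,-5],
    [0.2,1.4,-5],
    [0.3,2.1,-5],
    [0.4,2.8,-5],
    [0.5,3.5,-5]
  ],
  "roll": [0,0,0,0,0,0,0,0,0]
}}

```text
time: 7.42
ee_pos: [0.5861, 0.0048, 0.034]
eef_rot: [180.0, 0.0, 81.6]
ft_force: [0.8, 0.1, -0.3]
gripper_width: -0.0005
grip_force: 0.1
```

>>> {"op": "step_arm", "data": {
  "delta_pos": [
    [0.1,0.7,0],
    [0.2,1.4,0],
    [0.3,2.1,0],
    [0.4,2.8,0],
    [0.5,3.3,0],
    [0.5,3.3,0],
    [0.5,3.3,0]
  ],
  "roll": [0,0,0,0,0,0,0]
}}

```text
time: 8.3
ee_pos: [0.591, 0.037, 0.0339]
eef_rot: [-180.0, 0.0, 81.6]
ft_force: [1.0, -1.2, -1.1]
gripper_width: 0.0
grip_force: 0.0
```

>>> {"op": "step_arm", "data": {
  "delta_pos": [
    [0,0,4],
    [-0.5,-3,8],
    [-1,-7,13],
    [-1.5,-11,17],
    [-1.5,-11,17],
    [-1.5,-11,17]
  ],
  "roll": [0,0,0,0,0,0]
}}

```text
time: 9.05
ee_pos: [0.5759, -0.0724, 0.2036]
eef_rot: [-180.0, -0.0, 81.6]
ft_force: [-0.2, 0.9, -0.5]
gripper_width: -0.0002
grip_force: 0.0
```

Run:
```python
from obj import *
print('side');objs(shot('side','i.png'));print('scene');objs(shot('scene','i2.png'));shot('wrist','i4.png');s=r.state();print(s['time'],s['ee_pos'],((s['ee_pos'][:2]-O)@T.T*1e3).round(1),s['eef_rot'])
a=load('i.png')['image'];b=load('i4.png')['image']
cv2.imwrite('pics/i3.png',cv2.resize(np.hstack([a,b])[...,::-1],(800,300)))
```

```text
side
stone 63 mid [ -1.8 -23.3] x -8.7 5.1 y -32.7 -13.9 z 0.038 ang 88.0
scene
bead 34 mid [ -1.2 -25.3] x -8.8 6.3 y -34.1 -16.4 z 0.036 ang -62.0
stone 38 mid [ -2.2 -23.3] x -8.8 4.3 y -34.1 -12.6 z 0.037 ang 84.0
9.2 [ 0.57573966 -0.07173872  0.20288362] [  53.1 -107.1] [-1.79898342e+02  1.21552117e-02  8.16509905e+01]
```

View pics/i3.png

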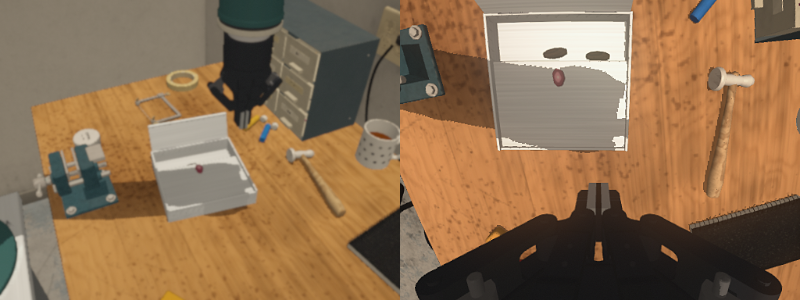

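Wrist view: both beads lie in the trough at (555,53) and (597,56), and the stone is still on the deck at (558,77). Before going behind the lid I'll check clearance there.

Run:
```python
from obj import *
for f in('a.png','b.png'):
    W=cloud(load(f)).reshape(-1,3);W=W[~np.isnan(W[:,0])];t=(W[:,:2]-O)@T.T*1e3
    for lo in(85,110,135,160,185,210,235,260):
        print(lo,[(float(W[q,2].max().round(3)) if (q:=(t[:,1]>=lo)&(t[:,1]<lo+25)&(t[:,0]>=x)&(t[:,0]<x+40)).any() else None) for x in range(-120,120,40)])
```

```text
85 [0.002, 0.003, None, None, None, None]
110 [0.001, 0.015, None, None, None, None]
135 [0.002, 0.02, None, None, None, None]
160 [0.002, 0.019, -0.002, None, None, None]
185 [0.002, 0.024, 0.009, None, None, None]
210 [0.001, 0.024, 0.01, 0.007, 0.001, -0.001]
235 [0.001, 0.01, -0.0, 0.007, -0.0, 0.001]
260 [0.008, 0.009, 0.005, 0.005, 0.001, 0.001]
85 [0.002, None, None, None, None, 0.002]
110 [0.002, None, None, None, None, 0.003]
135 [0.003, None, None, None, None, 0.001]
160 [0.003, -0.001, None, None, None, None]
185 [0.003, 0.026, 0.012, None, None, None]
210 [0.002, 0.025, 0.012, 0.009, 0.003, 0.003]
235 [0.003, 0.011, 0.003, 0.009, 0.004, 0.003]
260 [0.009, 0.009, 0.009, 0.008, 0.002, 0.003]
```

>>> {"op": "step_arm", "data": {
  "delta_pos": [
    [-0.4,4.5,0],
    [-0.8,9,0],
    [-1.1,13.5,0],
    [-1.5,18,0],
    [-1.8,22,0],
    [-1.8,23.7,0],
    [-1.8,23.7,0],
    [-1.8,23.7,0]
  ],
  "roll": [0,0,0,0,0,0,0,0]
}}

```text
time: 10.2
ee_pos: [0.5582, 0.1628, 0.2038]
eef_rot: [-180.0, 0.0, 81.5]
ft_force: [0.5, -0.2, -0.3]
gripper_width: 0.0002
grip_force: 0.0
```

>>> {"op": "step_arm", "data": {
  "delta_pos": [
    [0,0,-4],
    [0,0,-8],
    [0,0,-12],
    [0,0,-12.8],
    [0,0,-12.8],
    [-0.2,-1.2,-12.8],
    [-0.4,-2.4,-12.8],
    [-0.5,-3.2,-12.8],
    [-0.6,-4,-12.8],
    [-0.7,-4.8,-12.8]
  ],
  "roll": [0,0,0,0,0,0,0,0,0,0]
}}

```text
time: 11.45
ee_pos: [0.551, 0.1158, 0.076]
eef_rot: [180.0, -0.0, 81.6]
ft_force: [0.5, 0.7, -0.8]
gripper_width: -0.0
grip_force: 0.1
```

>>> {"op": "step_arm", "data": {
  "delta_pos": [
    [-0.1,-0.8,0],
    [-0.2,-1.6,0],
    [-0.4,-2.4,0],
    [-0.5,-3.2,0],
    [-0.6,-4,0],
    [-0.7,-4.6,0],
    [-0.7,-4.6,0]
  ],
  "roll": [0,0,0,0,0,0,0]
}}

```text
time: 12.32
ee_pos: [0.544, 0.0698, 0.076]
eef_rot: [-180.0, 0.0, 81.5]
ft_force: [-0.2, 0.4, 0.3]
gripper_width: 0.0002
grip_force: 0.0
```

Run:
```python
from obj import *
a=shot('side','j.png')['image'];b=shot('scene','j2.png')['image'];s=r.state();print(s['time'],s['ee_pos'],((s['ee_pos'][:2]-O)@T.T*1e3).round(1),s['ft_force'])
cv2.imwrite('pics/j3.png',cv2.resize(np.hstack([a[120:270,160:360],b[120:270,160:360]])[...,::-1],(800,300)))
```

```text
12.425 [0.54409959 0.07045126 0.07597839] [ 0.9 28.9] [0.19510899 0.54593195 0.08229346]
```

View pics/j3.png

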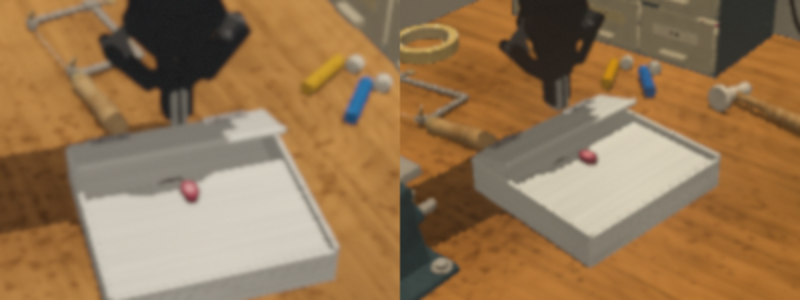

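The lid is falling, with its edge around (200,130) in the left crop, and the stone is in place. I'll lift straight up, wait for the lid to settle, then check.

>>> {"op": "step_arm", "data": {
  "delta_pos": [
    [0,0,3],
    [0,0,7],
    [0,0,12],
    [0.2,3,14],
    [0.5,6,14],
    [1,10,14],
    [1,10,14],
    [1,10,14],
    [1,10,14],
    [1,10,14]
  ],
  "roll": [0,0,0,0,0,0,0,0,0,0]
}}

```text
time: 13.68
ee_pos: [0.5541, 0.1696, 0.2161]
eef_rot: [180.0, -0.0, 81.5]
ft_force: [-0.3, 0.2, -1.1]
gripper_width: -0.0002
grip_force: 0.0
```

Run:
```python
from obj import *
c=shot('side','k.png');a=c['image'];objs(c);b=shot('scene','k2.png')['image'];s=r.state();print(s['time'],s['ee_pos'])
W=cloud(c).reshape(-1,3);t=(W[:,:2]-O)@T.T*1e3
for lo in range(-10,60,10):
    q=(abs(t[:,0])<85)&(t[:,1]>=lo)&(t[:,1]<lo+10);print(lo,np.percentile(W[q,2],[5,50,95]).round(4))
cv2.imwrite('pics/k3.png',cv2.resize(np.hstack([a[120:270,160:360],b[120:270,160:360]])[...,::-1],(800,300)))
```

```text
stone 76 mid [ -0.7 -20. ] x -8.8 7.4 y -32.6 -7.5 z 0.038 ang 84.0
13.775 [0.55408175 0.16983519 0.2160457 ]
-10 [0.0286 0.0313 0.0455]
0 [0.0289 0.0428 0.0443]
10 [0.0409 0.0429 0.0445]
20 [0.0053 0.0424 0.0444]
30 [0.0049 0.0427 0.0446]
40 [0.0413 0.0433 0.045 ]
50 [0.0417 0.0435 0.0456]
```

View pics/k3.png

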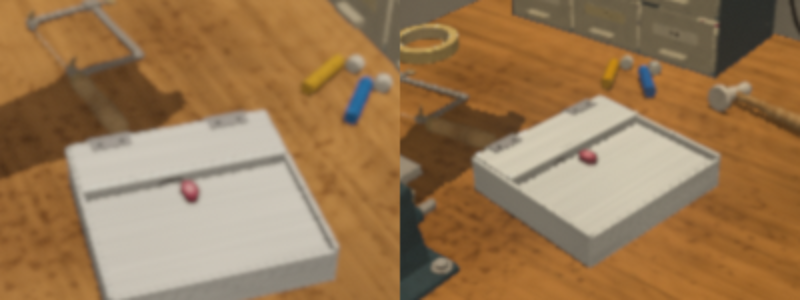

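The lid lies flat at z of about 43 mm, the stone at (190,190) is where it started, and the arm is clear.

```bash
python3 -c "
from cell import r
print(r.finish_job())"
```

```text
the job is handed in; nothing more can be done
None
```

Job handed in at about 14 s: both beads were swept into the trough and the lid is shut flat over them; the stone stayed put to within about 1 mm, though an early misplaced descent first knocked one bead along the deck up against it.

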